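Show the helper which clothespin goes into the basket

TASK

Show a helper which clothespin to put away, and where. First unlatch the basket by gently pushing its sliding latch all the way open with a fingertip; then point straight down at the clothespin nearest the spray bottle (not the other one), fingertips 1 to 4 cm above it without touching it, for two seconds; last, point in the same way at the round knob in the lid and finish there, still pointing. Nothing is to be lifted, and everything else on the shelf stays where it is.

Things in the scene. Friction and masses are not known exactly. Their poses are not given: they have to be found in the camera images.
- shelf: Clear glass shelf, 340 (x) x 880 (y) mm, 10 mm thick, on chrome brackets standing on the counter; it is fixed. Origin on the counter under its centre; its top is 75 mm above the origin. All the other things stand on it. Its yaw varies a little.
- basket: Closed brown rattan-look plastic basket with a flat lid, fixed to the shelf: 180 (its x) x 260 (its y) mm, lid top 115 mm above its underside. Origin: centre of its underside. On the lid, along the edge facing the robot (x = -55 mm), a bolt latch runs along y; its steel keeper stands on the +y wall at y = 131 to 141 mm and rises 22 mm above the lid. The lid is not to be opened.
- latch (a joint): How far the latch is open, in m: 0 = fully locked (bolt through the keeper at the +y end), 0.040 = fully open, at its stop. It opens when pushed towards the basket's -y, away from the keeper. It stays where it is left; about 2.5 N moves it. It starts 0 to 10 mm open.
- latch_knob_top (a point): Centre of the top of the latch's upright black knob, which moves with the latch: 18 (basket x) x 14 (basket y) mm, top 32 mm above the lid. The steel bolt (12 mm wide, top 10.5 mm above the lid) runs from the knob to +y in a channel 7 mm high; between the knob (locked) and the keeper about 69 mm is free above the bolt for a fingertip.
- lid_knob: Round black knob in the middle of the lid, fixed: 32 mm in diameter, 24 mm high, 15 mm towards +x of the basket's centre. Origin: centre of its underside, on the lid. It is pointed at, never touched.
- lid_knob_top (a point): Centre of the top of the round lid knob, 24 mm above the lid.
- pin_a_mid (a point): A white plastic clothespin with a steel spring, lying on its side on the glass: 74 mm long (its x), about 20 mm wide (y), 11 mm high. This point is its centre, half-way up, 5.5 mm above the glass. The two clothespins are identical; which of them lies by the bottle varies.
- pin_b_mid (a point): A white plastic clothespin with a steel spring, lying on its side on the glass: 74 mm long (its x), about 20 mm wide (y), 11 mm high. This point is its centre, half-way up, 5.5 mm above the glass. The two clothespins are identical; which of them lies by the bottle varies.
- bottle: Black plastic trigger spray bottle, 66 mm in diameter, 192 mm high, standing on the shelf behind one of the clothespins, 100 to 170 mm from it (the other clothespin is more than 195 mm away). Its nozzle points along its +x, away from the robot. Origin: centre of its underside. Leave it alone.
- coaster: Round white ceramic coaster, 92 mm in diameter, 9 mm thick, behind the other clothespin. Origin: centre of its underside. Leave it alone.
- tray: Small open aluminium tray, 100 x 64 x 18 mm, between the bottle and the coaster. Origin: centre of its underside. Leave it alone.
There are look-alikes about, which are no part of the job. What is shaped like the part that bears pin_b_mid but pink is not meant.

How it is judged (in metres and radians):
On the way, in this order (a step that is already met when the one before it is completed fails the run):
1. the latch is pushed open (at least 30 of its 40 mm, the bolt clear of the keeper) (value of joint latch above 0.03 m), for 0.2 s.
2. the fingers point at the clothespin nearest the bottle, for 1.5 s (value of joint latch above 0.03 m and ((horizontal distance between pin_a_mid and bottle below 0.185 m and (horizontal distance between the grasp point and pin_a_mid below 0.03 m and z of the grasp point in the frame of pin_a_mid between 0.008 and 0.085 m)) or (horizontal distance between pin_b_mid and bottle below 0.185 m and (horizontal distance between the grasp point and pin_b_mid below 0.03 m and z of the grasp point in the frame of pin_b_mid between 0.008 and 0.085 m)))), for 1.5 s.
3. the fingers point at the lid knob, for 1 s (value of joint latch above 0.03 m and horizontal distance between the grasp point and lid_knob_top below 0.03 m and z of the grasp point in the frame of lid_knob_top between 0.008 and 0.085 m), for 1 s.
At the end, for the whole second after the job is handed in: The latch is 30 mm open or more, at rest; the fingers still point at the untouched lid knob (grasp point within 30 mm of its axis, 8 to 85 mm above its top); the clothespins are within 6 mm and the bottle, coaster and tray within 15 mm of their starts (all of step 3 and velocity of joint latch below 0.005 m/s and distance of each of pin_a_mid, pin_b_mid from where it was at the start of the episode below 0.006 m and distance of each of bottle, coaster, tray from where it was at the start of the episode below 0.015 m).
It fails at once if a clothespin is touched, or moved or lifted by over 6 mm (contact force between any of the fingers, the arm and pin_a above 0.2 N or contact force between any of the fingers, the arm and pin_b above 0.2 N or not (distance of each of pin_a_mid, pin_b_mid from where it was at the start of the episode below 0.006 m)).
It fails at once if the gripper points at the wrong clothespin (within 20 mm of its centre and closer than about 40 mm above it) ((horizontal distance between pin_a_mid and bottle below 0.185 m and (horizontal distance between the grasp point and pin_b_mid below 0.02 m and z of the grasp point in the frame of pin_b_mid between 0.008 and 0.06 m)) or (horizontal distance between pin_b_mid and bottle below 0.185 m and (horizontal distance between the grasp point and pin_a_mid below 0.02 m and z of the grasp point in the frame of pin_a_mid between 0.008 and 0.06 m))).
It fails at once if the lid knob is touched (contact force between any of the fingers, the arm and lid_knob above 0.3 N).
It fails at once if the bottle, coaster or tray is moved more than 15 mm, or the bottle tipped (not (distance of each of bottle, coaster, tray from where it was at the start of the episode below 0.015 m) or angle between bottle's own z axis and vertical above 0.3 rad).
It fails at once if the latch or basket is pushed harder than 40 N, or with another part of the arm than the fingers (contact force between the fingers and basket above 40 N or contact force between the arm and basket above 0.5 N).
It also fails if it takes over 66 s, if anything falls off the work surface, if the arm or the gripper's body presses on something with over 40 N, if the wrist force passes 120 N, or if a joint passes its speed limit or range.

ROBOT

A 6-joint arm with a two-finger parallel gripper is mounted at the origin on the work surface. World frame = base frame: x ahead of the robot, y to its left, z up, the work surface at z = 0. Lengths are in m, angles in degrees, forces in N, time in s.
With the tool pointing down it reaches from about 0.4 to 0.825 m from the base axis. Payload 7 kg.
Tool frame: the origin (TCP) lies at the very end of the fingers, on their centre line; the grasp point (between the pads) lies 19 mm behind it; z points along the fingers, y is the line along which they close (so a half turn about z gives the same grasp; the last joint's range is limited). The gripper opens to 88 mm and grips with 3 to 60 N. Pads are 19 mm wide; open, the fingers measure 130 mm over their backs; the gripper's body (78 mm by 193 mm) begins 47 mm behind the grasp point.
Start: joints at [-49.039, 20.546, 0.682, 0, -70.136, -16.507], TCP at [0.279, -0.614, 0.227] pointing down, gripper open.
Joint ranges: [-176.03, 176.03], [-82.01, 121.73], [-58.28, 71.71], [-173.87, 95.51], [-174.79, -0.11], [-173.66, 173.66]. Speed limits (degrees/s): [136.94, 136.94, 172.46, 180, 180, 180].

INTERFACE

Orientations are given as a 3x3 rotation matrix whose columns are the frame's x, y, z axes.
In Python, from cell import sensors, vision, r gives the robot as it stands.
- The arm moves only by the tool arm_command, never from a script. Its argument "moves" is a list of rows, each a list of 7 numbers: the turn, a rotation vector about the tool's x, y, z scaled (see below), then the shift along the tool's x, y, z scaled (see below), then the gripper command: -1 is fully open, 1 is shut, values between are in proportion. A call has 1 to 5 rows; each row shifts and turns the commanded pose from where the row before left it, along the tool's axes as they then stand; what a row does not reach is not made up. The controller multiplies each number of a shift by 10 cm and each number of a turn by 180 degrees. A row lasts 1/8 s, in which the tool goes at most 62.5 mm and 10.7 degrees, less where a joint would pass 70% of its speed; a pose out of reach is approached as far as the arm can. A call with a number of a shift or a turn outside -1 to 1 is refused whole. A call with a gripper value outside its range is refused whole. The fingers move at their own pace and stop on an object; the grip force is fixed at half the most. Time passes only in rows, so rows that do not move let the fingers close. It gives the time, the measured TCP pose, the force, the opening and the grip force at its end, in the units of the state.
- sensors.read_state(): the state, without advancing time (a new reading comes with each control period).
- vision.get_image(name): name is "scene" or "top" or "wrist"; returns a dict with "image" (480x640x3 uint8, red, green, blue), "range_z" (480x640 float32, m along the optical axis (not along the pixel's ray), 0 where there is no reading), "fov_y" (degrees; the focal length in pixels is half the picture's height over the tangent of half this angle, whatever the lens; pixels are square), "cx", "cy" (the principal point, pixels), "R" (3x3) and "t" (3): a world point X has camera coordinates R X + t. Camera axes: x right, y down, z forward; pixel columns grow to the right and rows downward; lengths in m; the calibration is good to about 2 mm. A picture is of the moment at which its call begins.
- r.hand_in(): hands the job in; it is judged then, once.
Trained networks look in a picture, given as the dict that the camera call returned (one of the last four; its "shot" number tells which), for a name from the list of things; names that differ only in an ending like _2 or _b are one class to them, and where a whole thing is asked for, a point or a joint stands for the part that bears it (a point fixed in the world has none). Each returns a list of dicts, best first, with "p" (0 to 1); they miss things now and then, are a little off and sometimes report something else, mostly with a low value. They report only what shows in the picture. A call takes as long as a camera call. They do not tell look-alikes from the thing itself.
- vision.outline_of(picture, query): "region" (480x640 bool, what is visible of it) and "centre" ([row, column] in pixels, amid what is visible of it).
The state is a dict: "time_s": time; "qpos": joint angles; "dq": joint speeds; "joint_efforts": joint torques, N m; "position": TCP position; "tcp_rot": TCP orientation; "force": force on the tool from outside, world axes, zero at the start; "moment": the same for the moment, N m; "width": finger opening in m; "gripper_force": force on a finger pad.
Only numpy, scipy, OpenCV 4.12 (cv2) and the standard library are available. Lean on these libraries where they do the work, as an engineer would, in place of code of your own. Each camera call takes 0.05 s, during which the arm holds its last target. There are 200 camera calls.

## Working session

There is one attempt and no reset: what is moved stays moved. The work goes in short steps, Python scripts to look and compute and a tool call to move; the robot and the scene stay as the last step left them, time stands still between calls to the robot, and variables do not carry over. Pictures are saved under pics/ and viewed, at most 10 in all, crops included, and the job is handed in when it is done.

Besides the shell and the picture viewer there is one more tool, called after "Call:" as a command line: name --pt "numbers of a row" for each row, then --argument value for the rest. arm_command: Moves the arm, as the interface text tells. Its arguments: {"type":"object","properties":{"moves":{"type":"array"}},"required":["moves"]}

```bash
mkdir -p pics; cat > h.py <<'E'
import numpy as np, cv2
from cell import sensors, vision, r
def world(im,mask):
    f=240/np.tan(np.radians(im["fov_y"]/2)); v,u=np.nonzero(mask&(im["range_z"]>0)); z=im["range_z"][v,u]
    c=np.stack([(u-im["cx"])/f*z,(v-im["cy"])/f*z,z],1)
    return (c-im["t"])@im["R"]
def ray(im,row,col,h):
    f=240/np.tan(np.radians(im["fov_y"]/2)); o=-im["R"].T@im["t"]; d=im["R"].T@np.array([(col-im["cx"])/f,(row-im["cy"])/f,1])
    return o+d*(h-o[2])/d[2]
def pix(im,X):
    f=240/np.tan(np.radians(im["fov_y"]/2)); c=im["R"]@np.array(X)+im["t"]; return c[1]/c[2]*f+im["cy"],c[0]/c[2]*f+im["cx"]
def save(im,n): cv2.imwrite("pics/"+n,cv2.cvtColor(im["image"],cv2.COLOR_RGB2BGR))
E
python3 - <<'E'
from h import *
np.set_printoptions(precision=3,suppress=True)
for n in ["top","scene"]:
    im=vision.get_image(n); save(im,n+"1.png"); print(n,im["fov_y"],-im["R"].T@im["t"])
    for q in ["basket","latch_knob_top","lid_knob","pin_a_mid","bottle","coaster","tray"]:
        for d in vision.outline_of(im,q)[:4]:
            w=world(im,d["region"]); 
            print(q,round(d["p"],2),np.round(d["centre"]),len(w),np.median(w,0) if len(w) else "",w.min(0) if len(w) else "",w.max(0) if len(w) else "", im["image"][d["region"]].mean(0).round())
s=sensors.read_state(); print(s["time_s"],s["position"],s["tcp_rot"],s["width"])
E
```

```text
top 55.09252582972634 [ 0.387 -0.107  1.073]
basket 0.93 [218. 145.] 14321 [0.539 0.192 0.189] [0.447 0.064 0.07 ] [0.672 0.394 0.224] [97. 64. 41.]
basket 0.3 [165. 333.] 1326 [ 0.675 -0.177  0.078] [ 0.62  -0.212  0.071] [ 0.731 -0.141  0.096] [167. 167. 168.]
basket 0.28 [175. 281.] 1332 [ 0.652 -0.064  0.082] [ 0.608 -0.109  0.069] [ 0.698 -0.017  0.088] [181. 182. 185.]
latch_knob_top 0.91 [239.  94.] 389 [0.494 0.284 0.2  ] [0.484 0.245 0.186] [0.503 0.336 0.224] [104.  98.  97.]
latch_knob_top 0.68 [177. 279.] 1280 [ 0.653 -0.063  0.082] [ 0.61  -0.108  0.072] [ 0.698 -0.017  0.088] [182. 183. 186.]
lid_knob 0.74 [206. 139.] 244 [0.56  0.199 0.211] [0.545 0.184 0.187] [0.576 0.221 0.217] [30. 26. 24.]
pin_a_mid 0.52 [242. 288.] 301 [ 0.506 -0.078  0.083] [ 0.485 -0.11   0.071] [ 0.52  -0.04   0.089] [161. 160. 160.]
bottle 0.91 [164. 392.] 1611 [ 0.653 -0.275  0.207] [ 0.632 -0.351 -0.005] [ 0.828 -0.25   0.27 ] [22. 22. 22.]
coaster 0.77 [175. 281.] 1310 [ 0.652 -0.063  0.082] [ 0.608 -0.108  0.076] [ 0.698 -0.018  0.088] [182. 182. 186.]
tray 0.96 [167. 333.] 1347 [ 0.675 -0
[... 557 characters left out ...]
21. 20. 21.]
lid_knob 0.29 [279. 480.] 16995 [0.596 0.195 0.189] [0.259 0.062 0.   ] [0.647 0.445 0.223] [82. 55. 37.]
lid_knob 0.16 [264. 227.] 292 [ 0.536 -0.295  0.083] [ 0.523 -0.332  0.073] [ 0.549 -0.26   0.087] [164. 163. 159.]
pin_a_mid 0.73 [270. 332.] 320 [ 0.51  -0.082  0.083] [ 0.479 -0.115  0.073] [ 0.523 -0.044  0.088] [163. 162. 159.]
coaster 0.59 [326. 334.] 1620 [ 0.656 -0.066  0.082] [ 0.603 -0.111  0.074] [ 0.7   -0.022  0.086] [205. 207. 200.]
tray 0.97 [328. 268.] 1739 [ 0.676 -0.179  0.078] [ 0.623 -0.213  0.073] [ 0.729 -0.142  0.096] [175. 173. 172.]
0.8 [ 0.279 -0.614  0.227] [[-0.91  -0.414  0.   ]
 [-0.414  0.91  -0.   ]
 [-0.    -0.    -1.   ]] 0.08760053336442344
```

View pics/top1.png

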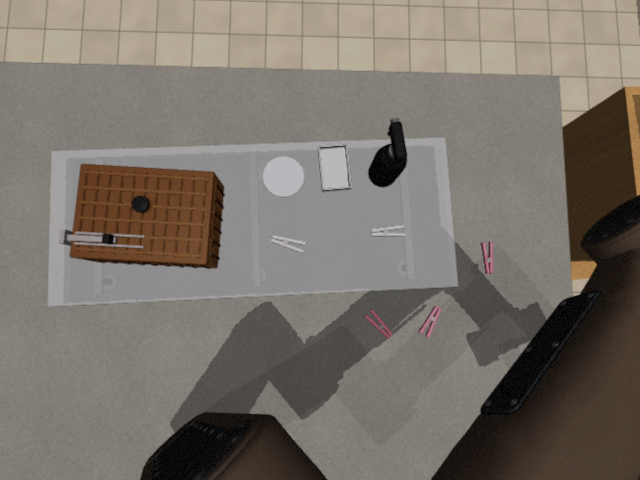

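View pics/scene1.png

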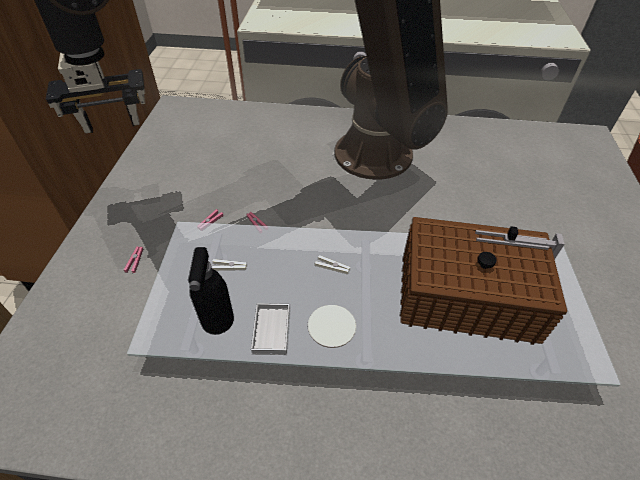

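The top view shows the right-hand white pin (388,231) next to the bottle (385,170), the other white pin (288,243) by the coaster, and pink pins that are look-alikes off the shelf. On the basket, the keeper is at (68,238), the latch knob at (108,239) and the lid knob at (140,204). The scene view agrees: latch knob (513,233), lid knob (487,261), target pin (229,265).

```bash
python3 - <<'E'
from h import *
np.set_printoptions(precision=4,suppress=True)
for n in ["top","scene"]:
    im=vision.get_image(n)
    H,W=480,640
    allw=np.full((H,W,3),np.nan); m=im["range_z"]>0; allw[m]=world(im,m)
    I=im["image"].astype(int)
    x,y,z=[allw[...,i] for i in range(3)]
    dark=I.max(2)<60
    for name,mm in [("latchknob",dark&(abs(x-.5)<.03)&(y>.2)&(y<.35)&(z>.212)),
                    ("lidknob",dark&(abs(x-.565)<.03)&(abs(y-.198)<.03)&(z>.207)),
                    ("keeper",(I.max(2)-I.min(2)<25)&(abs(x-.5)<.03)&(y>.3)&(z>.2)),
                    ("bolt",(I.max(2)-I.min(2)<25)&(abs(x-.5)<.03)&(y>.27)&(y<.31)&(z>.19)&(z<.208))]:
        w=allw[mm]; print(n,name,len(w),w.mean(0),w.min(0),w.max(0))
    lid=(abs(z-.19)<.008)&(x>.4)&(x<.7)&(y>.02)&(y<.4)&(I[...,0]-I[...,2]>20)
    P=allw[lid][:,:2]; rc=cv2.minAreaRect(P.astype(np.float32)); print("lid",rc)
    for xs,ys in [((.48,.58),(-.35,-.24)),((.48,.54),(-.13,-.02))]:
        mm=(x>xs[0])&(x<xs[1])&(y>ys[0])&(y<ys[1])&(I.min(2)>150)&(z>.079)&(z<.095)
        w=allw[mm]; print("pin",len(w),w.mean(0),cv2.minAreaRect(w[:,:2].astype(np.float32)))
E
```

```text
top latchknob 73 [0.4932 0.2527 0.2194] [0.4847 0.2478 0.2122] [0.5022 0.26   0.2249]
top lidknob 212 [0.5605 0.1988 0.2115] [0.5454 0.1849 0.2072] [0.576  0.2132 0.216 ]
top keeper 151 [0.4967 0.3325 0.2078] [0.484  0.3004 0.2   ] [0.5093 0.3452 0.2149]
top bolt 255 [0.4953 0.2901 0.1973] [0.4829 0.2701 0.1906] [0.5085 0.31   0.2034]
lid ((0.5460741519927979, 0.20037159323692322), (0.2597484886646271, 0.18459072709083557), 87.4301528930664)
pin 200 [ 0.5332 -0.2944  0.0838] ((0.532723069190979, -0.2942631244659424), (0.022474443539977074, 0.07164452224969864), 5.669260501861572)
pin 193 [ 0.5058 -0.0754  0.084 ] ((0.5067190527915955, -0.07619427144527435), (0.07244642078876495, 0.02271084114909172), 72.26818084716797)
scene latchknob 77 [0.4977 0.251  0.2189] [0.4876 0.245  0.2121] [0.5067 0.2589 0.2223]
scene lidknob 205 [0.5643 0.1965 0.2115] [0.5464 0.182  0.2072] [0.5779 0.2113 0.2148]
scene keeper 142 [0.5    0.3316 0.2073] [0.4838 0.3    0.2001] [0.5134 0.3416 0.2148]
scene bolt 247 [0.4995 0.29   0.1972] [0.4819 0.2701 0.1907] [0.5099 0.3099 0.2018]
lid ((0.5470232367515564, 0.19856517016887665), (0.26129627227783203, 0.18752560019493103), 87.39894104003906)
pin 168 [ 0.5342 -0.2945  0.0842] ((0.5334100723266602, -0.29627540707588196), (0.02262851782143116, 0.07301856577396393), 7.287417411804199)
pin 164 [ 0.5072 -0.0781  0.0843] ((0.5072678327560425, -0.0783214122056961), (0.0726361870765686, 0.02324031852185726), 74.73839569091797)
```

Call:
arm_command --pt "0 0 0.0495 0 0 -0.31 1" --pt "0 0 0.0495 0 0 -0.31 1" --pt "0 0 0.0495 0 0 -0.31 1" --pt "0 0 0 -0.15 0.5 0 1" --pt "0 0 0 -0.15 0.5 0 1"

```text
time_s: 1.52
position: [0.3135, -0.5149, 0.3195]
tcp_rot: [[-0.999, 0.041, 0.0], [0.041, 0.999, -0.0], [-0.0, -0.0, -1.0]]
force: [1.1, 0.6, 1.0]
width: 0.0434
gripper_force: 0.0
```

Call:
arm_command --pt "0 0 0 -0.15 0.52 0 1" --pt "0 0 0 -0.15 0.52 0 1" --pt "0 0 0 -0.15 0.52 0 1" --pt "0 0 0 -0.15 0.52 0 1" --pt "0 0 0 -0.15 0.52 0 1"

```text
time_s: 2.15
position: [0.3988, -0.2573, 0.3199]
tcp_rot: [[-0.999, 0.04, 0.001], [0.04, 0.999, -0.0], [-0.001, -0.0, -1.0]]
force: [1.2, 0.3, -0.4]
width: 0.0008
gripper_force: 0.0
```

Call:
arm_command --pt "0 0 0 -0.15 0.52 0 1" --pt "0 0 0 -0.15 0.52 0 1" --pt "0 0 0 -0.15 0.52 0 1" --pt "0 0 0 0 0.4 0 1" --pt "0 0 0 0 0 0 1"

```text
time_s: 2.78
position: [0.4516, -0.0627, 0.3198]
tcp_rot: [[-0.999, 0.036, 0.001], [0.036, 0.999, 0.0], [-0.001, 0.0, -1.0]]
force: [-0.6, -0.0, -0.2]
width: 0.0004
gripper_force: 0.0
```

Call:
arm_command --pt "0 0 0 -0.04 0.45 0 1" --pt "0 0 0 -0.04 0.45 0 1" --pt "0 0 0 -0.04 0.45 0 1" --pt "0 0 0 -0.04 0.45 0 1" --pt "0 0 0 -0.04 0.45 0 1"

```text
time_s: 3.4
position: [0.4805, 0.1599, 0.3199]
tcp_rot: [[-0.999, 0.04, 0.001], [0.04, 0.999, 0.0], [-0.001, 0.0, -1.0]]
force: [0.2, 0.1, 0.7]
width: 0.0005
gripper_force: 0.0
```

Call:
arm_command --pt "0 0 0 -0.04 0.45 0 1" --pt "0 0 0 -0.04 0.45 0 1" --pt "0 0 0 -0.04 0.45 0 1" --pt "0 0 0 0 0 0 1" --pt "0 0 0 0 0 0 1"

```text
time_s: 4.03
position: [0.4978, 0.293, 0.3193]
tcp_rot: [[-0.999, 0.04, -0.0], [0.04, 0.999, -0.001], [0.0, -0.001, -1.0]]
force: [-0.3, -0.3, -0.0]
width: -0.0
gripper_force: 0.0
```

```bash
python3 - <<'E'
from h import *
im=vision.get_image("wrist"); save(im,"wrist1.png")
s=sensors.read_state(); print(s["position"],s["qpos"]); print(pix(im,s["position"]),pix(im,[.497,.297,.2]))
E
```

```text
[0.49781908 0.29265421 0.31961093] [ 4.98526900e+01  8.71429036e+00 -3.21424839e+00  5.77680420e-03
 -7.80815893e+01 -1.42166305e+02]
(np.float64(315.6522197980801), np.float64(315.98425959992124)) (np.float64(236.93611842379585), np.float64(322.47491386119134))
```

View pics/wrist1.png

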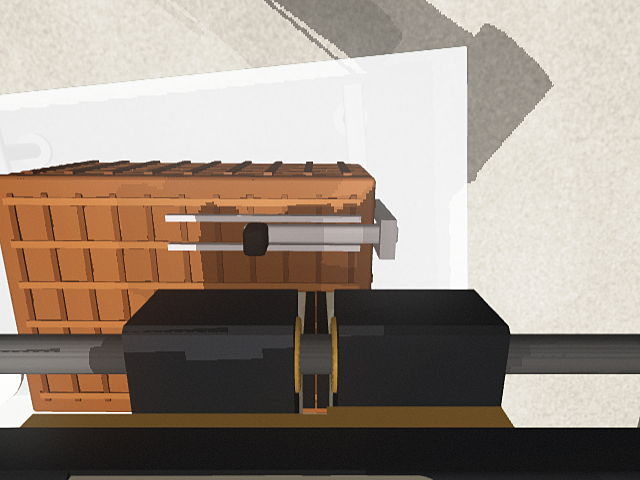

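The wrist view shows the latch knob at (256,238), the keeper at (387,232) and the bolt between them. My target point projects to (322,237), mid-gap on the bolt. The finger blocks show at rows 290–410, so I'll check how far down they reach.

```bash
python3 - <<'E'
from h import *
np.set_printoptions(precision=4,suppress=True)
im=vision.get_image("wrist"); p=sensors.read_state()["position"]
for r_,c in [(292,200),(292,300),(292,317),(292,330),(292,420),(330,230),(330,300),(330,318),(330,335),(330,400),(380,230),(400,310),(400,325)]:
    m=np.zeros((480,640),bool); m[r_,c]=1; w=world(im,m); print(r_,c,w-p if len(w) else None)
m=np.zeros((480,640),bool); m[215:265,235:272]=1
w=world(im,m); k=w[w[:,2]>.214]; print("knob",k.mean(0),k.min(0),k.max(0))
m[:]=0; m[200:265,365:410]=1; w=world(im,m); k=w[w[:,2]>.205]; print("keeper",k.mean(0),k.min(0),k.max(0))
E
```

```text
292 200 [[-0.0399 -0.0234  0.0716]]
292 300 [[-0.0118 -0.0058  0.0037]]
292 317 [[-0.01    0.0006 -0.    ]]
292 330 [[-0.0115  0.0056  0.0041]]
292 420 [[-0.0382  0.0234  0.072 ]]
330 230 [[-0.0395 -0.0137  0.0891]]
330 300 [[-0.0341 -0.0021  0.0793]]
330 318 [[-0.0101  0.0008  0.0324]]
330 335 [[-0.0353  0.0048  0.0824]]
330 400 [[-0.0377  0.0162  0.0879]]
380 230 [[-0.0298 -0.0145  0.0893]]
400 310 [[ 0.0062 -0.0023  0.0455]]
400 325 [[0.0058 0.0022 0.0463]]
knob [0.4922 0.2548 0.2206] [0.484  0.2473 0.2143] [0.5024 0.2617 0.2235]
keeper [0.4962 0.3379 0.2115] [0.4837 0.3326 0.2053] [0.5101 0.3438 0.2142]
```

Call:
arm_command --pt "0 0 0 0.03 0 0.3 1" --pt "0 0 0 0 0 0.3 1" --pt "0 0 0 0 0 0.3 1" --pt "0 0 0 0 0 0.2 1" --pt "0 0 0 0 0 0 1"

```text
time_s: 4.75
position: [0.4942, 0.2922, 0.2087]
tcp_rot: [[-0.999, 0.041, -0.002], [0.041, 0.999, -0.002], [0.002, -0.002, -1.0]]
force: [0.2, -0.8, 0.7]
width: 0.0006
gripper_force: 0.0
```

Call:
arm_command --pt "0 0 0 0 -0.1 0 1" --pt "0 0 0 0 -0.08 0 1" --pt "0 0 0 0 -0.05 0 1" --pt "0 0 0 0 0 0 1" --pt "0 0 0 0 0 0 1"

```text
time_s: 5.38
position: [0.4936, 0.2705, 0.2096]
tcp_rot: [[-0.999, 0.04, -0.0], [0.04, 0.999, -0.0], [0.0, -0.0, -1.0]]
force: [-0.0, 0.1, 0.0]
width: 0.0005
gripper_force: 0.0
```

Call:
arm_command --pt "0 0 0 0 -0.06 0 1" --pt "0 0 0 0 -0.06 0 1" --pt "0 0 0 0 -0.06 0 1" --pt "0 0 0 0 -0.06 0 1" --pt "0 0 0 0 0 0 1"

```text
time_s: 6.0
position: [0.4927, 0.2458, 0.2095]
tcp_rot: [[-0.999, 0.04, -0.0], [0.04, 0.999, -0.001], [0.0, -0.001, -1.0]]
force: [0.1, 0.4, -0.6]
width: 0.0006
gripper_force: 0.0
```

Call:
arm_command --pt "0 0 0 0 -0.03 0 1" --pt "0 0 0 0 -0.03 0 1" --pt "0 0 0 0 -0.03 0 1" --pt "0 0 0 0 -0.02 0 1" --pt "0 0 0 0 0 0 1"

```text
time_s: 6.62
position: [0.4927, 0.2406, 0.2098]
tcp_rot: [[-0.999, 0.039, 0.002], [0.039, 0.999, 0.008], [-0.002, 0.009, -1.0]]
force: [-4.3, 19.5, -2.9]
width: 0.0002
gripper_force: 9.6
```

Force rose to about 19 N, so I'll look before pushing further.

```bash
python3 - <<'E'
from h import *
np.set_printoptions(precision=4,suppress=True)
print(sensors.read_state()["force"])
for n in ["scene","top"]:
    im=vision.get_image(n)
    allw=np.full((480,640,3),np.nan); m=im["range_z"]>0; allw[m]=world(im,m)
    x,y,z=[allw[...,i] for i in range(3)]; I=im["image"].astype(int)
    w=allw[(I.max(2)<60)&(abs(x-.495)<.015)&(y>.17)&(y<.35)&(z>.205)&(z<.226)]; print(n,len(w),w.mean(0),w.min(0),w.max(0))
    if n=="scene":
        c=cv2.resize(im["image"][190:290,430:570],(784,560)); cv2.imwrite("pics/push1.png",cv2.cvtColor(c,cv2.COLOR_RGB2BGR))
E
```

```text
[-4.3445 19.5335 -2.9413]
scene 148 [0.4979 0.2266 0.2161] [0.4847 0.2077 0.2057] [0.5062 0.3325 0.226 ]<stdin>:8: RuntimeWarning: Mean of empty slice.
  ret = um.true_divide(
Traceback (most recent call last):
ValueError: zero-size array to reduction operation minimum which has no identity
```

View pics/push1.png

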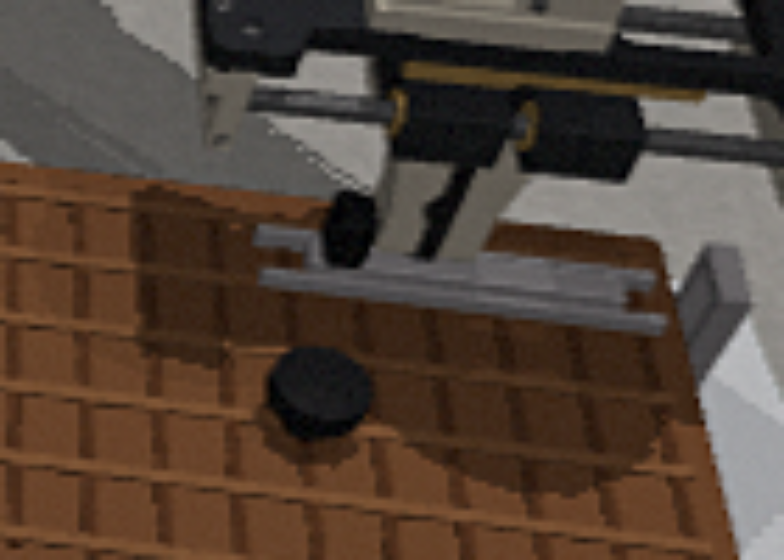

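The crop shows the bolt end (645,295) clear of the keeper (720,300), with the knob (350,230) at its open end. Its measured centre is y≈0.215 and the stop is at about 0.217, so the latch is fully open. Next I back off, rise and go to the pin.

Call:
arm_command --pt "0 0 0 0 0.08 0 1" --pt "0 0 0 0 0.1 0 1" --pt "0 0 0 0 0 -0.3 1" --pt "0 0 0 0 0 -0.4 1" --pt "0 0 0 0 0 -0.4 1"

```text
time_s: 7.35
position: [0.493, 0.2533, 0.3206]
tcp_rot: [[-0.999, 0.04, -0.0], [0.04, 0.999, -0.002], [0.0, -0.002, -1.0]]
force: [0.0, 1.1, -0.0]
width: 0.0004
gripper_force: 0.0
```

Call:
arm_command --pt "0 0 0 0 -0.5 0 1" --pt "0 0 0 0 -0.5 0 1" --pt "0 0 0 0 -0.5 0 1" --pt "0 0 0 0 -0.5 0 1" --pt "0 0 0 0 -0.5 0 1"

```text
time_s: 7.98
position: [0.4827, 0.0021, 0.3197]
tcp_rot: [[-0.999, 0.04, -0.0], [0.04, 0.999, -0.001], [0.0, -0.001, -1.0]]
force: [0.7, -0.1, 0.1]
width: 0.0004
gripper_force: 0.0
```

Call:
arm_command --pt "0 0 0 0 -0.5 0 1" --pt "0 0 0 0 -0.5 0 1" --pt "0 0 0 0 -0.5 0 1" --pt "0 0 0 0 -0.5 0 1" --pt "0 0 0 0 0 0 1"

```text
time_s: 8.6
position: [0.4744, -0.1989, 0.3191]
tcp_rot: [[-0.999, 0.044, -0.002], [0.044, 0.999, -0.001], [0.002, -0.001, -1.0]]
force: [-0.2, 0.7, -0.4]
width: 0.0011
gripper_force: 0.0
```

Call:
arm_command --pt "0 0 0 -0.32 -0.47 0 1" --pt "0 0 0 -0.32 -0.47 0 1" --pt "0 0 0 0 0 0.4 1" --pt "0 0 0 0 0 0 1" --pt "0 0 0 0 0 0 1"

```text
time_s: 9.22
position: [0.5357, -0.292, 0.281]
tcp_rot: [[-0.999, 0.039, 0.001], [0.039, 0.999, -0.001], [-0.001, -0.001, -1.0]]
force: [-0.6, 0.2, 0.6]
width: 0.0002
gripper_force: 0.0
```

```bash
python3 - <<'E'
from h import *
np.set_printoptions(precision=4,suppress=True)
print(sensors.read_state()["position"])
for n in ["wrist","top"]:
    im=vision.get_image(n)
    allw=np.full((480,640,3),np.nan); m=im["range_z"]>0; allw[m]=world(im,m)
    x,y,z=[allw[...,i] for i in range(3)]; I=im["image"].astype(int)
    w=allw[(I.max(2)<60)&(abs(x-.495)<.015)&(y>.17)&(y<.35)&(z>.212)&(z<.226)]; print(n,len(w),w.mean(0) if len(w) else "")
    w=allw[(abs(x-.53)<.05)&(abs(y+.295)<.055)&(I.min(2)>120)&(z>.08)&(z<.095)]; print("pin",len(w),cv2.minAreaRect(w[:,:2].astype(np.float32)) if len(w) else "")
    w=allw[(I.max(2)<60)&(abs(x-.66)<.08)&(abs(y+.29)<.09)&(z>.1)]; print("bottle",len(w),w.mean(0),w.min(0),w.max(0))
    if n=="wrist": save(im,"wrist2.png")
E
```

```text
[ 0.5357 -0.292   0.281 ]
wrist 0 
pin 1495 ((0.5337551832199097, -0.29549291729927063), (0.024896452203392982, 0.073264479637146), 3.3200221061706543)
bottle 190 [ 0.6398 -0.2971  0.1915] [ 0.6339 -0.3052  0.1001] [ 0.6455 -0.2899  0.2032]
top 71 [0.4916 0.2158 0.2193]
pin 207 ((0.5329797267913818, -0.2935717701911926), (0.022248120978474617, 0.07381726056337357), 2.1397480964660645)
bottle 243 [ 0.6384 -0.2754  0.1548] [ 0.6317 -0.3027  0.1025] [ 0.6668 -0.2511  0.1917]
```

View pics/wrist2.png

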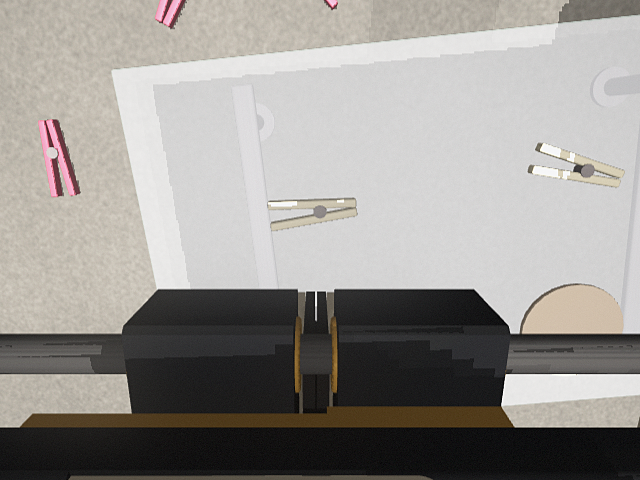

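The wrist view shows the target white pin (315,212), the other one (580,168) and the coaster (575,310). Pin centre is about (0.5335, -0.2945), and the latch still reads open. I'll descend to 25 mm above the pin.

Call:
arm_command --pt "0 0 0 0.02 -0.02 0.45 1" --pt "0 0 0 0 0 0.45 1" --pt "0 0 0 0 0 0.4 1" --pt "0 0 0 0 0 0.25 1" --pt "0 0 0 0 0 0.15 1"

```text
time_s: 9.95
position: [0.5338, -0.2939, 0.1098]
tcp_rot: [[-0.999, 0.039, 0.001], [0.039, 0.999, -0.0], [-0.001, -0.0, -1.0]]
force: [0.0, 0.5, 0.5]
width: 0.0004
gripper_force: 0.0
```

Call:
arm_command --pt "0 0 0 0 0 0 1" --pt "0 0 0 0 0 0 1" --pt "0 0 0 0 0 0 1" --pt "0 0 0 0 0 0 1" --pt "0 0 0 0 0 0 1"

```text
time_s: 10.58
position: [0.5334, -0.2943, 0.1099]
tcp_rot: [[-0.999, 0.04, 0.001], [0.04, 0.999, -0.0], [-0.001, -0.0, -1.0]]
force: [-0.2, 0.5, 0.1]
width: 0.0008
gripper_force: 0.0
```

Call:
arm_command --pt "0 0 0 0 0 0 1" --pt "0 0 0 0 0 0 1" --pt "0 0 0 0 0 0 1" --pt "0 0 0 0 0 0 1" --pt "0 0 0 0 0 0 1"

```text
time_s: 11.2
position: [0.5333, -0.2943, 0.1095]
tcp_rot: [[-0.999, 0.04, -0.0], [0.04, 0.999, -0.0], [0.0, -0.0, -1.0]]
force: [0.3, -0.3, -0.2]
width: 0.0005
gripper_force: 0.0
```

Call:
arm_command --pt "0 0 0 0 0 0 1" --pt "0 0 0 0 0 0 1" --pt "0 0 0 0 0 0 1" --pt "0 0 0 0 0 0 1" --pt "0 0 0 0 0 0 1"

```text
time_s: 11.82
position: [0.5333, -0.2943, 0.1096]
tcp_rot: [[-0.999, 0.04, 0.0], [0.04, 0.999, -0.0], [-0.0, -0.0, -1.0]]
force: [-0.5, 0.0, 0.5]
width: 0.001
gripper_force: 0.0
```

Call:
arm_command --pt "0 0 0 0 0 0 1" --pt "0 0 0 0 0 0 1" --pt "0 0 0 0 0 0 1" --pt "0 0 0 0 0 0 1" --pt "0 0 0 0 0 0 1"

```text
time_s: 12.45
position: [0.5333, -0.2943, 0.1095]
tcp_rot: [[-0.999, 0.04, -0.0], [0.04, 0.999, 0.0], [0.0, 0.0, -1.0]]
force: [-0.4, -0.9, -0.6]
width: 0.0005
gripper_force: 0.0
```

Call:
arm_command --pt "0 0 0 0 0 -0.3 1" --pt "0 0 0 0 0 -0.6 1" --pt "0 0 0 0 0 -0.6 1" --pt "0 0 0 0 0 -0.6 1" --pt "0 0 0 0 0.3 0 1"

```text
time_s: 13.08
position: [0.5363, -0.266, 0.3253]
tcp_rot: [[-0.999, 0.042, 0.009], [0.042, 0.999, -0.003], [-0.009, -0.003, -1.0]]
force: [-0.2, 1.4, -0.8]
width: 0.0004
gripper_force: 0.0
```

Call:
arm_command --pt "0 0 0 -0.01 0.5 0 1" --pt "0 0 0 -0.01 0.5 0 1" --pt "0 0 0 -0.01 0.5 0 1" --pt "0 0 0 -0.01 0.5 0 1" --pt "0 0 0 -0.01 0.5 0 1"

```text
time_s: 13.7
position: [0.5493, -0.0131, 0.3198]
tcp_rot: [[-0.999, 0.04, 0.0], [0.04, 0.999, 0.0], [-0.0, 0.0, -1.0]]
force: [0.9, 0.0, -0.0]
width: 0.0003
gripper_force: 0.0
```

Call:
arm_command --pt "0 0 0 -0.01 0.5 0 1" --pt "0 0 0 -0.01 0.5 0 1" --pt "0 0 0 -0.01 0.5 0 1" --pt "0 0 0 -0.01 0.5 0 1" --pt "0 0 0 0 0 0 1"

```text
time_s: 14.32
position: [0.5612, 0.188, 0.3187]
tcp_rot: [[-0.999, 0.036, -0.001], [0.036, 0.999, -0.0], [0.001, -0.0, -1.0]]
force: [0.4, 0.7, 0.1]
width: 0.0003
gripper_force: 0.0
```

Call:
arm_command --pt "0 0 0 0 0.1 0.2 1" --pt "0 0 0 0 0 0.3 1" --pt "0 0 0 0 0 0.2 1" --pt "0 0 0 0 0 0.07 1" --pt "0 0 0 0 0 0 1"

```text
time_s: 14.95
position: [0.5619, 0.1946, 0.2428]
tcp_rot: [[-0.999, 0.04, -0.0], [0.04, 0.999, -0.0], [0.0, -0.0, -1.0]]
force: [0.4, -0.4, 0.0]
width: -0.0001
gripper_force: 0.0
```

Call:
arm_command --pt "0 0 0 0 0 0 1" --pt "0 0 0 0 0 0 1" --pt "0 0 0 0 0 0 1" --pt "0 0 0 0 0 0 1" --pt "0 0 0 0 0 0 1"

```text
time_s: 15.58
position: [0.5618, 0.195, 0.2426]
tcp_rot: [[-0.999, 0.04, 0.0], [0.04, 0.999, 0.0], [-0.0, 0.0, -1.0]]
force: [-0.0, 0.7, 1.1]
width: 0.0001
gripper_force: 0.0
```

Call:
arm_command --pt "0 0 0 0 0 0 1" --pt "0 0 0 0 0 0 1" --pt "0 0 0 0 0 0 1" --pt "0 0 0 0 0 0 1" --pt "0 0 0 0 0 0 1"

```text
time_s: 16.2
position: [0.5618, 0.195, 0.2426]
tcp_rot: [[-0.999, 0.04, 0.0], [0.04, 0.999, 0.0], [-0.0, 0.0, -1.0]]
force: [-0.6, 0.3, -0.0]
width: 0.0003
gripper_force: 0.0
```

Call:
arm_command --pt "0 0 0 0 0 0 1" --pt "0 0 0 0 0 0 1" --pt "0 0 0 0 0 0 1" --pt "0 0 0 0 0 0 1" --pt "0 0 0 0 0 0 1"

```text
time_s: 16.82
position: [0.5618, 0.195, 0.2426]
tcp_rot: [[-0.999, 0.04, 0.0], [0.04, 0.999, 0.0], [-0.0, 0.0, -1.0]]
force: [0.2, 0.2, -0.2]
width: 0.0005
gripper_force: 0.0
```

```bash
python3 - <<'E'
from h import *
im=vision.get_image("scene"); save(im,"end.png"); print(sensors.read_state()["position"])
E
```

```text
[0.56176836 0.19499079 0.2425892 ]
```

View pics/end.png

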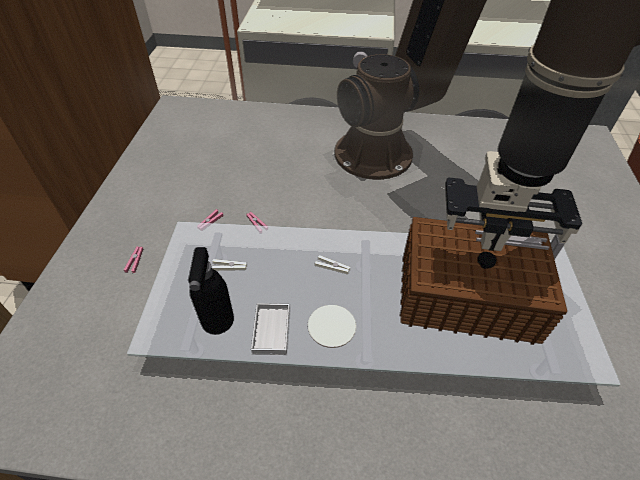

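The view shows the fingers directly above the lid knob (487,260). The pins (229,265) and (332,264), bottle, tray and coaster are where they started.

```bash
python3 -c "
from cell import r
print(r.hand_in())"
```

```text
the job is handed in; nothing more can be done
None
```

I pushed the latch fully open, pointed at the clothespin by the spray bottle for about 2.5 s without touching it, and handed in with the fingers still pointing about 28 mm above the lid knob; the judge returned no verdict.

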